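# Close up the tip box and the drawer

### The job

The blue work is finished, so close its consumables against dust: with the fingertips push the lid of the blue tip box over and press it fully shut, and push the pink drawer fully into its cabinet until it is flush, in either order. Grasp and lift nothing, keep the tip box standing where it is, and leave the yellow tip box open and everything else in place.

Things in the scene. Friction and masses are not known exactly. Their poses are not given: they have to be found in the camera images.
- blue_box: The tip box to close: loose on the bench, white base with a sky-blue tip deck, 85 mm deep (own x) x 122 mm wide (own y), 55 mm tall without its lid, about 0.9 kg. Origin: centre of its underside; own z up; own +x points from its front (robot side) to its hinge side, within about 0.2 rad of world +x.
- blue_lid (a joint): Angle of the blue tip box's hinged lid: 0 = fully shut, grows as it opens, 1.57 = standing upright, starts at 1.3 to 1.7, end stop 1.9. A stiff hinge (about 0.04 N m) holds it wherever it is left, so it neither falls shut nor springs back; pushing at its far edge takes about 1 N.
- blue_hinge (a point): Middle of the blue box's lid hinge, on the far (+x) edge of the base, 55 mm above the bench; the hinge line runs along the box's own y. Frame as the box's. The lid is a frosted hollow cover, sky-blue patch on its outer top, 85 mm from hinge to free edge, 122 mm wide, 30 mm deep; shut, its top is 85 mm above the bench; open, it stands at the far side, outer face away from the robot.
- blue_lid_edge (a point): Middle of the free edge of the blue lid, at the outer top corner: 85 mm from the hinge line and 30 mm outward (own z is the lid's outward normal, own -x points from hinge to free edge, so with the lid shut own axes equal the box's).
- yellow_box: The other tip box, same make and size as the blue one and also open, but with a yellow deck and yellow patch on its lid; to be left open where it is. Origin: centre of its underside, axes as the blue box's.
- yellow_lid (a joint): Angle of the yellow tip box's lid, as for the blue lid; starts at 1.3 to 1.7 and is to stay there.
- yellow_lid_edge (a point): Middle of the free edge of the yellow lid, as for the blue lid.
- cabinet: Fixed white drawer cabinet, 170 mm deep x 160 mm wide x 132 mm tall. Origin: on the bench below the middle of its front face; own +x points from the front into the cabinet, within about 0.2 rad of world +x; it reaches from own x 0 to 0.17. Grey lower front is a dummy and does not move.
- drawer (a joint): How far the pink upper drawer is pulled out, in m: 0 = fully in, with its front flush with the cabinet's front; starts at 0.045 to 0.08, end stop 0.10. It slides along the cabinet's own x (out is -x), friction about 1.5 N; it stays where left.
- drawer_front (a point): Centre of the outer face of the pink drawer front (no handle), 96 mm above the bench; the face is 146 mm wide and 58 mm tall (67 to 125 mm above the bench), faces the cabinet's own -x. Own axes equal the cabinet's.
- vial: Bystander, loose: amber glass vial with a blue cap, 28 mm across, 55 mm tall, upright. Origin: centre of its underside.
- jar: Bystander, loose: small jar with a red cap, 32 mm across, 50 mm tall, upright. Origin: centre of its underside.
- tube_rack: Bystander, loose: sky-blue tube rack with white-capped tubes, 75 x 125 mm, 64 mm tall in all. Origin: centre of its underside.
- pink_box: Bystander, loose: closed pink storage box, 77 x 102 x 44 mm. Origin: centre of its underside.
- pipette: Bystander, loose: black and white pipette lying flat along its own x, about 280 mm long, 24 mm thick. Origin: centre of its underside.
- waste_tub: Bystander, loose: open yellow waste tub, 150 mm across, 150 mm tall. Origin: centre of its underside.
Mind the look-alikes: they are no part of the job. What is shaped like the blue_box but purple is not meant. Leave any green look-alike of the cabinet alone.

How it is judged:
By the outcome, as a careful person would: the job done as asked, in the order asked, and still so for the second after the job is handed in, with the robot touching nothing.
It also fails if it takes over 51 s, if anything falls off the work surface, if the arm or the gripper's body presses on something with over 40 N, if the wrist force passes 120 N, or if a joint passes its speed limit or range.

### The arm

A 7-joint arm with a two-finger parallel gripper is mounted at the origin on the work surface. World frame = base frame: x ahead of the robot, y to its left, z up, the work surface at z = 0. Lengths are in m, angles in rad, forces in N, time in s.
With the tool pointing down it reaches from about 0.425 to 0.925 m from the base axis. Payload 6.8 kg.
Tool frame: the origin (TCP) lies on the front face of the gripper's body, between the roots of the fingers; the fingertips stand 73 mm ahead of it and the grasp point (between the pads) lies 54 mm ahead of it; z points along the fingers, y is the line along which they close (so a half turn about z gives the same grasp; the last joint's range is limited). The gripper opens to 85 mm and grips with 20 to 120 N. Pads are 22 mm wide; open, the fingers measure 114 mm over their backs; the gripper's body (76 mm by 85 mm) begins 54 mm behind the grasp point. The pads swing forward as they close: fully open they stand 13 mm farther back than shut.
Start: joints at [1.196, 0.477, 0.022, 1.555, -0.011, 1.109, -0.083], TCP at [0.178, -0.651, 0.304] pointing down, gripper open.
Joint ranges: [-2.96, 2.96], [-0.34, 2.1], [-1.41, 1.46], [0.24, 2.44], [-1.37, 4.51], [0.17, 1.92], [-2.96, 2.96]. Speed limits (rad/s): [2.39, 2.39, 3.14, 3.14, 3.14, 3.14, 3.14].

### API

Orientations are given as a unit quaternion [w, x, y, z].
In Python, from station import bot, optics gives the robot as it stands.
- The arm moves only by the tool drive_tool, never from a script. Its argument "deltas" is a list of rows, each an object with "gripper": the closure in counts, from 0 (fully open) to 255 (shut); "offset": the shift along the tool's x, y, z in units of 1000 mm (1.0 is 1000 mm), a list of three; "angular": the turn, a rotation vector about the tool's x, y, z in units of 45 degrees (1.0 is 45 degrees), a list of three. In form: [{"gripper": gripper, "offset": [dx, dy, dz], "angular": [rx, ry, rz]}, ...]. A call has 1 to 5 rows; each row is the pose to reach, as a shift and turn from the pose commanded when the call began, along the tool's axes at that moment; what a row does not reach only later rows make up. A row lasts 1/10 s, in which the tool goes at most 50 mm and 8.59 degrees, less where a joint would pass 70% of its speed; a pose out of reach is approached as far as the arm can. A call with a number of a shift or a turn outside -1 to 1 is refused whole. A call with a gripper value outside its range is refused whole. The fingers move at their own pace and stop on an object; "grip_force" is the grip in N (left out, the last holds). Time passes only in rows, so rows that repeat a pose let the fingers close. It gives the time, the measured TCP pose, the force, the opening and the grip force at its end, in the units of the state.
- bot.get_obs(): the state, without advancing time (a new reading comes with each control period).
- optics.read_camera(name): name is "scene" or "top" or "wrist"; returns the picture (384x512x3 uint8, blue, green, red); there is no depth.
- optics.camera_model(name): a dict with "fx", "fy", "cx", "cy" (pixels), "dist" ([k1, k2, p1, p2, k3] as OpenCV has them; the pictures are not rectified), "cam_to_world" (4x4, takes a point from camera to world coordinates). Camera axes: x right, y up, looking along -z (the intrinsics and any distortion apply to the point x, -y, -z); pixel columns grow to the right and rows downward; lengths in m; the calibration is good to about 2 mm. A picture is of the moment at which its call begins: read the wrist's pose just before it. camera_model takes no time and is no camera call; for the wrist camera it gives the pose at the moment of the call.
- bot.hand_in(): hands the job in; it is judged then, once.
The state is a dict: "t": time; "q": joint angles; "joint_vel": joint speeds; "joint_torque": joint torques, N m; "eef_pos": TCP position; "tool_rot": TCP orientation; "contact_force": force on the tool from outside, world axes, zero at the start; "torque": the same for the moment, N m; "gripper_width": opening from 0.0 (shut) to 1.0 (fully open); "grasp_force": force on a finger pad.
Only numpy, scipy, OpenCV 4.12 (cv2) and the standard library are available. Lean on these libraries where they do the work, as an engineer would, in place of code of your own. Each camera call takes 0.05 s, during which the arm holds its last target. There are 200 camera calls.

## Working session

There is one attempt and no reset: what is moved stays moved. The work goes in short steps, Python scripts to look and compute and a tool call to move; the robot and the scene stay as the last step left them, time stands still between calls to the robot, and variables do not carry over. Pictures are saved under pics/ and viewed, at most 10 in all, crops included, and the job is handed in when it is done.

Besides the shell and the picture viewer there is one more tool, called after "Call:" by a JSON object that holds its "op" and its "data", one argument or row to a line. drive_tool: Moves the arm, as the interface text tells. Its arguments: {"type":"object","properties":{"deltas":{"type":"array"},"grip_force":{"type":"number"}},"required":["deltas"]}

```bash
mkdir -p pics; ls
python3 - <<'E'
from station import bot, optics
import cv2, json, numpy as np
o=bot.get_obs(); print({k:np.round(v,3).tolist() for k,v in o.items()})
for n in("scene","top"):
    im=optics.read_camera(n); cv2.imwrite(f"pics/{n}0.png",im); cv2.imwrite(f"pics/{n}0b.png",cv2.resize(im,(800,600),interpolation=cv2.INTER_CUBIC))
    m=optics.camera_model(n); print(n,[m[k] for k in('fx','fy','cx','cy','dist')],np.round(m['cam_to_world'],3).tolist())
E
```

```text
pics
{'t': 0.0, 'q': [1.196, 0.478, 0.022, 1.556, -0.012, 1.109, -0.083], 'joint_vel': [0.0, -0.001, -0.0, 0.0, 0.001, 0.003, -0.002], 'joint_torque': [-0.001, -59.644, 1.608, -28.119, 0.012, 0.009, -0.0], 'eef_pos': [0.178, -0.651, 0.303], 'tool_rot': [-0.001, 0.991, 0.133, -0.0], 'contact_force': [0.357, 0.347, 0.727], 'torque': [0.05, -0.033, 0.006], 'grasp_force': 0.0, 'gripper_width': 1.001}
scene [369.10157804401626, 369.10157804401626, 264.0785664250437, 193.3736910385485, array([-0.11034591,  0.        ,  0.        ,  0.        ,  0.        ])] [[0.889, -0.385, 0.249, 0.793], [0.458, 0.733, -0.503, -0.551], [0.011, 0.561, 0.828, 1.003], [0.0, 0.0, 0.0, 1.0]]
top [449.89436644240334, 449.89436644240334, 254.1940273066545, 191.46513725391003, array([-0.06386977,  0.        ,  0.        ,  0.        ,  0.        ])] [[-0.01, 0.987, -0.157, 0.26], [-1.0, -0.012, -0.006, 0.005], [-0.008, 0.157, 0.988, 1.707], [0.0, 0.0, 0.0, 1.0]]
```

View pics/scene0b.png

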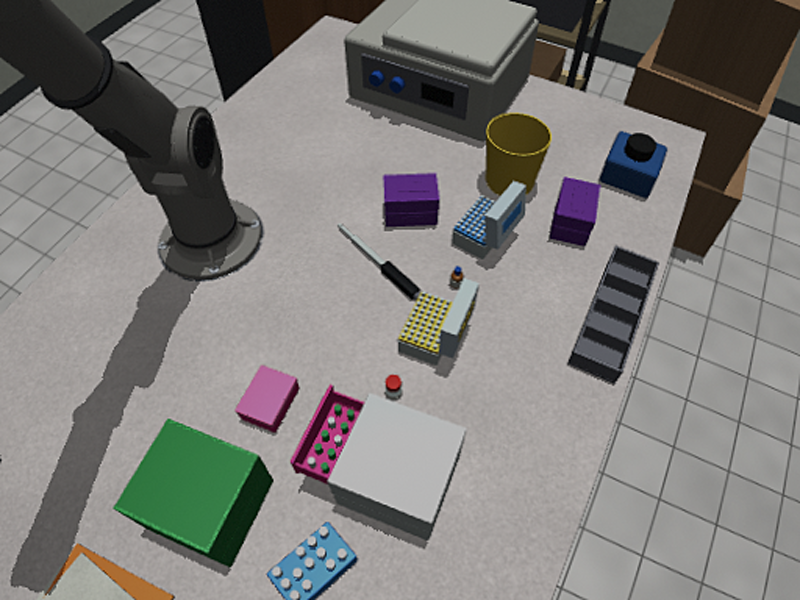

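View pics/top0b.png

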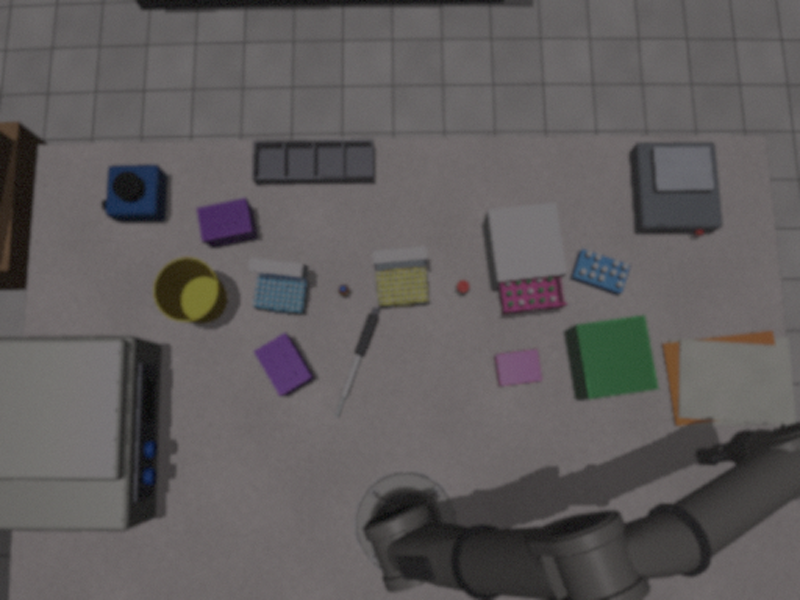

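Candidates, as pixels in the 800x600 scene picture:
- **Blue box:** the sky-blue deck with lid at (485,220). The others are the yellow box (435,320), the purple boxes (411,200) and (574,210), the blue bottle (635,160) and the blue rack (312,562).
- **Cabinet:** the white one with the pink drawer at (385,455). The others are the green one (195,490) and the pink box (267,398).

I choose the sky-blue deck box and the white cabinet. One crop sheet should confirm both.

Run:
```python
import cv2, numpy as np
s=cv2.imread("pics/scene0.png"); t=cv2.imread("pics/top0.png")
c=lambda im,x,y,w,h:cv2.resize(im[y:y+h,x:x+w],(400,300),interpolation=cv2.INTER_CUBIC)
# scene: blue (280..360, 105..165); drawer(180..300,240..330); top: blue (150..214,158..206); drawer (300..380,125..205)
out=np.vstack([np.hstack([c(s,280,108,80,60),c(s,180,240,128,96)]),np.hstack([c(t,150,158,64,48),c(t,300,125,112,84)])])
cv2.imwrite("pics/crop1.png",out)
```

```text
(no output)
```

View pics/crop1.png

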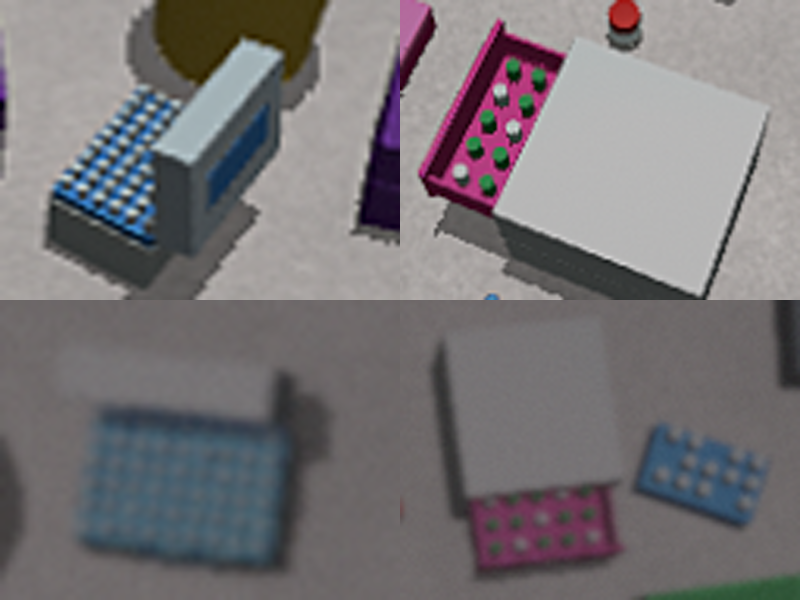

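The crops confirm both: the sky-blue deck with its lid upright, and the white cabinet with the pink drawer pulled out. Next I'll fit poses to the corner pixels.

```bash
cat > h.py <<'E'
import numpy as np, cv2
from station import bot, optics
from scipy.optimize import least_squares
def proj(P,n,m=None):
    m=m or optics.camera_model(n); T=np.linalg.inv(m['cam_to_world'])
    c=np.asarray(P,float)@T[:3,:3].T+T[:3,3]; c=c*[1,-1,-1]
    K=np.array([[m['fx'],0,m['cx']],[0,m['fy'],m['cy']],[0,0,1]])
    return cv2.projectPoints(c,np.zeros(3),np.zeros(3),K,np.array(m['dist']))[0][:,0]
def ray(uv,n,z):
    return least_squares(lambda p:(proj([[p[0],p[1],z]],n)[0]-uv),[.55,0]).x
def W(p,L): # box pose x,y,yaw
    c,s=np.cos(p[2]),np.sin(p[2]); L=np.asarray(L,float)
    return np.c_[p[0]+c*L[:,0]-s*L[:,1],p[1]+s*L[:,0]+c*L[:,1],L[:,2]]
def lid(a,xl,y,zl): # xl = distance hinge->free edge, zl outward
    return [.0425-xl*np.cos(a)+zl*np.sin(a), y, .055+xl*np.sin(a)+zl*np.cos(a)]
E
cat > m.py <<'E'
from h import *
S=lambda u,v:(280+u/5,108+v/5); T=lambda u,v:(150+u/6.25,158+(v-300)/6.25)
h=.061
def pts(a): return [[-.0425,-h,.055],[-.0425,-h,0],[.0425,-h,0],lid(a,.085,-h,0),lid(a,.085,-h,.03),lid(a,.085,h,.03),lid(a,.085,h,0),lid(a,0,-h,.03)],[[-.0425,h,.055],[-.0425,-h,.055],lid(a,.085,h,.03),lid(a,.085,-h,.03),lid(a,.085,h,0),lid(a,.085,-h,0)]
us=[S(*q) for q in[(53,190),(47,245),(150,287),(155,152),(190,165),(283,50),(243,38),(190,255)]]
ut=[T(*q) for q in[(82,543),(283,562),(60,350),(275,372),(62,393),(275,420)]]
def f(p):
    a,b=pts(p[3]); return np.r_[(proj(W(p,a),'scene')-us).ravel(),(proj(W(p,b),'top')-ut).ravel()]
r=least_squares(f,[.62,.27,0,1.5],loss='soft_l1'); print("blue",r.x.round(4)); print(f(r.x).reshape(-1,2).round(1).tolist())
p=r.x
for k,L in dict(hinge=[.0425,0,.055],edge=lid(p[3],.085,0,.03),inner=lid(p[3],.085,0,0)).items(): print(k,W(p,[L]).round(3))
S=lambda u,v:(180+(u-400)/3.125,240+v/3.125); T=lambda u,v:(300+(u-400)/3.571,125+(v-300)/3.571)
w=.08;d=.073
us=[S(*q) for q in[(575,38),(768,108),(705,297),(497,213),(500,22),(422,180)]]
ut=[T(*q) for q in[(466,498),(620,484),(445,335),(600,318),(478,572),(620,550)]]
def f(p):
    a=[[0,w,.132],[.17,w,.132],[.17,-w,.132],[0,-w,.132],[-p[3],d,.125],[-p[3],-d,.125]]
    b=[[0,w,.132],[0,-w,.132],[.17,w,.132],[.17,-w,.132],[-p[3],d,.125],[-p[3],-d,.125]]
    return np.r_[(proj(W(p,a),'scene')-us).ravel(),(proj(W(p,b),'top')-ut).ravel()]
r=least_squares(f,[.6,-.2,0,.06],loss='soft_l1'); print("cab",r.x.round(4)); print(f(r.x).reshape(-1,2).round(1).tolist())
print("front",W(r.x,[[-r.x[3],0,.096],[0,0,.096]]).round(3))
q=.64
for n,u,z in[('vial',(344,290),.055),('pipette end',(375,312),.02),('pinkbox+x',(518,350),.044),('jar',(463,287),.05),('tubL',(190,262),.15),('tub-y',(223,290),.15),('purple far',(228,222),.085),('yel lid',(401,252),.14)]: print(n,ray(np.array(u)*q,'top',z).round(3))
E
python3 m.py
```

```text
blue [ 0.5446  0.2936 -0.1037  1.3956]
[[-1.2, 0.1], [-1.0, -0.5], [-0.6, 1.6], [-0.8, -0.5], [0.6, -0.3], [-0.6, -0.0], [-0.8, -0.1], [1.2, 0.7], [-1.0, -0.5], [-0.8, -0.6], [0.8, -0.8], [0.2, -1.3], [-0.3, 0.7], [-0.5, -0.6]]
hinge [[0.587 0.289 0.055]]
edge [[0.602 0.288 0.144]]
inner [[0.572 0.291 0.139]]
cab [ 0.5585 -0.2959  0.1066  0.0662]
[[-0.0, -1.0], [0.7, -0.8], [-1.2, -0.4], [-1.8, -0.2], [-0.0, -1.0], [-0.7, -1.4], [0.5, -0.6], [1.6, -1.8], [-0.2, -0.8], [-0.1, -0.9], [1.4, -3.0], [2.1, -1.6]]
front [[ 0.493 -0.303  0.096]
 [ 0.558 -0.296  0.096]]
vial [0.547 0.142]
pipette end [0.498 0.069]
pinkbox+x [ 0.399 -0.27 ]
jar [ 0.552 -0.143]
tubL [0.599 0.486]
tub-y [0.534 0.408]
purple far [0.71  0.418]
yel lid [0.618 0.005]
```

```bash
cat > g.py <<'E'
import sys, numpy as np
from scipy.spatial.transform import Rotation as Ro
from station import bot
def go(x,y,z,yaw):
    o=bot.get_obs(); R=Ro.from_quat(np.roll(o['tool_rot'],-1))
    G=Ro.from_euler('z',yaw)*Ro.from_euler('x',np.pi)
    print('t',round(o['t'],2),'pos',o['eef_pos'].round(3) if hasattr(o['eef_pos'],'round') else o['eef_pos'],'F',np.round(o['contact_force'],1),'off',R.inv().apply(np.array([x,y,z])-o['eef_pos']).round(4).tolist(),'ang',((R.inv()*G).as_rotvec()/np.pi*4).round(3).tolist())
go(*map(float,sys.argv[1:]))
E
python3 g.py .44 -.309 .303 .107
```

```text
t 0.1 pos [ 0.178 -0.651  0.303] F [ 0.6  0.1 -0.3] off [0.343, -0.2605, 0.0004] ang [-0.002, 0.0, 0.203]
```

Call:
{"op": "drive_tool", "data": {
  "deltas": [
    {"gripper": 255,"offset": [0.343,-0.26,0],"angular": [0,0,0.203]},
    {"gripper": 255,"offset": [0.343,-0.26,0],"angular": [0,0,0.203]},
    {"gripper": 255,"offset": [0.343,-0.26,0],"angular": [0,0,0.203]},
    {"gripper": 255,"offset": [0.343,-0.26,0],"angular": [0,0,0.203]},
    {"gripper": 255,"offset": [0.343,-0.26,0],"angular": [0,0,0.203]}
  ]
}}

```text
t: 0.6
eef_pos: [0.3311, -0.451, 0.3037]
tool_rot: [-0.0, 0.999, 0.054, -0.0]
contact_force: [0.9, -0.1, 0.4]
gripper_width: 0.144
grasp_force: 0.0
```

```bash
python3 g.py .44 -.309 .303 .107
```

```text
t 0.6 pos [ 0.331 -0.451  0.304] F [ 0.9 -0.1  0.4] off [0.1235, -0.1295, 0.0007] ang [-0.0, 0.0, 0.0]
```

Call:
{"op": "drive_tool", "data": {
  "deltas": [
    {"gripper": 255,"offset": [0.12,-0.13,0],"angular": [0,0,0]},
    {"gripper": 255,"offset": [0.12,-0.13,0],"angular": [0,0,0]},
    {"gripper": 255,"offset": [0.12,-0.13,0],"angular": [0,0,0]},
    {"gripper": 255,"offset": [0.12,-0.13,0],"angular": [0,0,0]},
    {"gripper": 255,"offset": [0.12,-0.13,0],"angular": [0,0,0]}
  ]
}}

```text
t: 1.1
eef_pos: [0.4386, -0.3062, 0.3037]
tool_rot: [-0.001, 0.998, 0.058, 0.0]
contact_force: [-0.5, 0.6, -0.5]
gripper_width: -0.005
grasp_force: 0.0
```

```bash
python3 g.py .445 -.308 .172 .107
python3 - <<'E'
from h import *
cv2.imwrite("pics/w1.png",optics.read_camera("wrist"))
E
```

```text
t 1.1 pos [ 0.439 -0.306  0.304] F [-0.5  0.6 -0.5] off [0.006, 0.0028, 0.1317] ang [-0.002, -0.001, 0.011]
```

View pics/w1.png

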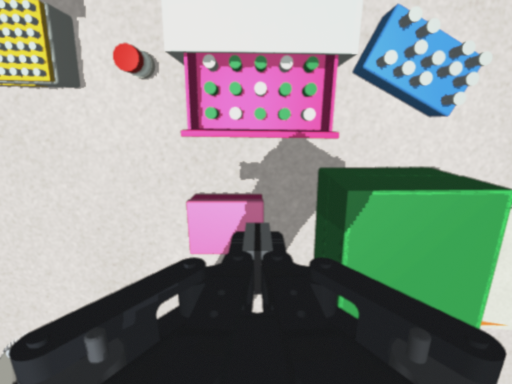

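Drawer centre is at column 260, in line with the fingertips at 257, with its front edge at row 137. The way down is clear of the green cabinet (column 318 and up).

Call:
{"op": "drive_tool", "data": {
  "deltas": [
    {"gripper": 255,"offset": [0.004,0.003,0.05],"angular": [0,0,0.01]},
    {"gripper": 255,"offset": [0.004,0.003,0.1],"angular": [0,0,0.01]},
    {"gripper": 255,"offset": [0.004,0.003,0.132],"angular": [0,0,0.01]},
    {"gripper": 255,"offset": [0.014,0.003,0.132],"angular": [0,0,0.01]},
    {"gripper": 255,"offset": [0.024,0.003,0.132],"angular": [0,0,0.01]}
  ]
}}

```text
t: 1.65
eef_pos: [0.4601, -0.3124, 0.1723]
tool_rot: [0.0, 0.999, 0.049, -0.0]
contact_force: [-0.1, -0.3, 0.5]
gripper_width: -0.003
grasp_force: 0.0
```

Call:
{"op": "drive_tool", "data": {
  "deltas": [
    {"gripper": 255,"offset": [0.01,0,0],"angular": [0,0,0]},
    {"gripper": 255,"offset": [0.02,0,0],"angular": [0,0,0]},
    {"gripper": 255,"offset": [0.03,0,0],"angular": [0,0,0]},
    {"gripper": 255,"offset": [0.04,0,0],"angular": [0,0,0]},
    {"gripper": 255,"offset": [0.05,0,0],"angular": [0,0,0]}
  ]
}}

```text
t: 2.15
eef_pos: [0.5105, -0.3063, 0.1724]
tool_rot: [0.0, 0.999, 0.05, 0.0]
contact_force: [-2.6, 0.1, 0.7]
gripper_width: -0.001
grasp_force: 0.9
```

Call:
{"op": "drive_tool", "data": {
  "deltas": [
    {"gripper": 255,"offset": [0.008,0,0],"angular": [0,0,0]},
    {"gripper": 255,"offset": [0.016,0,0],"angular": [0,0,0]},
    {"gripper": 255,"offset": [0.022,0,0],"angular": [0,0,0]},
    {"gripper": 255,"offset": [0.027,0,0],"angular": [0,0,0]},
    {"gripper": 255,"offset": [0.03,0,0],"angular": [0,0,0]}
  ]
}}

```text
t: 2.65
eef_pos: [0.5399, -0.3031, 0.1718]
tool_rot: [-0.0, 0.999, 0.05, -0.0]
contact_force: [-1.3, 0.6, 1.1]
gripper_width: -0.001
grasp_force: 0.8
```

Call:
{"op": "drive_tool", "data": {
  "deltas": [
    {"gripper": 255,"offset": [0.002,0,0],"angular": [0,0,0]},
    {"gripper": 255,"offset": [0.004,0,0],"angular": [0,0,0]},
    {"gripper": 255,"offset": [0.005,0,0],"angular": [0,0,0]}
  ]
}}

```text
t: 2.95
eef_pos: [0.5444, -0.3027, 0.1718]
tool_rot: [-0.0, 0.999, 0.05, -0.0]
contact_force: [-1.7, 0.4, 0.4]
gripper_width: -0.003
grasp_force: 0.8
```

Call:
{"op": "drive_tool", "data": {
  "deltas": [
    {"gripper": 255,"offset": [0.0015,0,0],"angular": [0,0,0]},
    {"gripper": 255,"offset": [0.003,0,0],"angular": [0,0,0]},
    {"gripper": 255,"offset": [0.003,0,0],"angular": [0,0,0]}
  ]
}}

```text
t: 3.25
eef_pos: [0.5477, -0.3023, 0.1718]
tool_rot: [-0.0, 0.999, 0.05, 0.0]
contact_force: [-0.7, 0.0, -0.8]
gripper_width: 0.003
grasp_force: 0.4
```

Call:
{"op": "drive_tool", "data": {
  "deltas": [
    {"gripper": 255,"offset": [0.0015,0,0],"angular": [0,0,0]},
    {"gripper": 255,"offset": [0.003,0,0],"angular": [0,0,0]},
    {"gripper": 255,"offset": [0.003,0,0],"angular": [0,0,0]}
  ]
}}

```text
t: 3.55
eef_pos: [0.5487, -0.3024, 0.1718]
tool_rot: [-0.0, 0.999, 0.049, -0.002]
contact_force: [-7.6, 2.3, 4.5]
gripper_width: 0.002
grasp_force: 3.8
```

Call:
{"op": "drive_tool", "data": {
  "deltas": [
    {"gripper": 255,"offset": [0.0015,0,0],"angular": [0,0,0]},
    {"gripper": 255,"offset": [0.003,0,0],"angular": [0,0,0]},
    {"gripper": 255,"offset": [0.003,0,0],"angular": [0,0,0]}
  ]
}}

```text
t: 3.85
eef_pos: [0.549, -0.3024, 0.1716]
tool_rot: [-0.001, 0.999, 0.049, -0.005]
contact_force: [-15.5, 2.4, 12.1]
gripper_width: -0.001
grasp_force: 8.2
```

The drawer is against its stop. Backing off and rising.

Call:
{"op": "drive_tool", "data": {
  "deltas": [
    {"gripper": 255,"offset": [-0.03,0,0],"angular": [0,0,0]},
    {"gripper": 255,"offset": [-0.06,0,0],"angular": [0,0,0]},
    {"gripper": 255,"offset": [-0.06,0,-0.05],"angular": [0,0,0]},
    {"gripper": 255,"offset": [-0.06,0,-0.1],"angular": [0,0,0]},
    {"gripper": 255,"offset": [-0.06,0,-0.135],"angular": [0,0,0]}
  ]
}}

```text
t: 4.35
eef_pos: [0.4946, -0.3084, 0.3107]
tool_rot: [0.001, 0.999, 0.05, 0.002]
contact_force: [0.5, -0.5, 0.5]
gripper_width: -0.002
grasp_force: 0.0
```

```bash
python3 g.py .655 .282 .305 -.104
```

```text
t 4.35 pos [ 0.495 -0.308  0.311] F [ 0.5 -0.5  0.5] off [0.2179, -0.5717, 0.0052] ang [0.003, -0.006, 0.259]
```

Call:
{"op": "drive_tool", "data": {
  "deltas": [
    {"gripper": 255,"offset": [0.218,-0.572,0],"angular": [0,0,0.26]},
    {"gripper": 255,"offset": [0.218,-0.572,0],"angular": [0,0,0.26]},
    {"gripper": 255,"offset": [0.218,-0.572,0],"angular": [0,0,0.26]},
    {"gripper": 255,"offset": [0.218,-0.572,0],"angular": [0,0,0.26]},
    {"gripper": 255,"offset": [0.218,-0.572,0],"angular": [0,0,0.26]}
  ]
}}

```text
t: 4.85
eef_pos: [0.5593, -0.0674, 0.3076]
tool_rot: [-0.0, 0.999, -0.052, 0.001]
contact_force: [1.6, -0.3, 0.8]
gripper_width: 0.002
grasp_force: 0.0
```

```bash
python3 g.py .655 .282 .305 -.104
```

```text
t 4.85 pos [ 0.559 -0.067  0.308] F [ 1.6 -0.3  0.8] off [0.0586, -0.3575, 0.0028] ang [-0.0, -0.003, -0.001]
```

Call:
{"op": "drive_tool", "data": {
  "deltas": [
    {"gripper": 255,"offset": [0.058,-0.34,0],"angular": [0,0,0]},
    {"gripper": 255,"offset": [0.058,-0.34,0],"angular": [0,0,0]},
    {"gripper": 255,"offset": [0.058,-0.34,0],"angular": [0,0,0]},
    {"gripper": 255,"offset": [0.058,-0.34,0],"angular": [0,0,0]},
    {"gripper": 255,"offset": [0.058,-0.34,0],"angular": [0,0,0]}
  ]
}}

```text
t: 5.35
eef_pos: [0.6268, 0.1735, 0.3074]
tool_rot: [-0.0, 0.999, -0.052, 0.001]
contact_force: [1.6, -0.4, 0.6]
gripper_width: 0.001
grasp_force: 0.0
```

```bash
python3 g.py .655 .282 .305 -.104
```

```text
t 5.35 pos [0.627 0.174 0.307] F [ 1.6 -0.4  0.6] off [0.0167, -0.1108, 0.0025] ang [-0.001, -0.002, -0.001]
```

Call:
{"op": "drive_tool", "data": {
  "deltas": [
    {"gripper": 255,"offset": [0.017,-0.109,0],"angular": [0,0,0]},
    {"gripper": 255,"offset": [0.017,-0.109,0],"angular": [0,0,0]},
    {"gripper": 255,"offset": [0.017,-0.109,0],"angular": [0,0,0]},
    {"gripper": 255,"offset": [0.017,-0.109,0],"angular": [0,0,0]}
  ]
}}

```text
t: 5.75
eef_pos: [0.6539, 0.2814, 0.3065]
tool_rot: [-0.001, 0.999, -0.05, -0.0]
contact_force: [0.6, -0.9, -0.1]
gripper_width: -0.0
grasp_force: 0.0
```

```bash
python3 g.py .655 .282 .195 -.104
python3 - <<'E'
from h import *
p=[.5446,.2936,-.1037,1.3956]
m=optics.camera_model("wrist"); im=optics.read_camera("wrist")
h=.061
P=[lid(p[3],.085,-h,.03),lid(p[3],.085,h,.03),lid(p[3],.085,h,0),lid(p[3],.085,-h,0),[-.0425,h,.055],[-.0425,-h,.055],lid(p[3],0,-h,.03),lid(p[3],0,h,.03)]
for u in proj(W(p,P),"wrist",m): cv2.circle(im,tuple(int(v) for v in u),3,(0,0,255),1)
cv2.imwrite("pics/w2.png",im)
E
```

```text
t 5.75 pos [0.654 0.281 0.307] F [ 0.6 -0.9 -0.1] off [0.0011, -0.0006, 0.1115] ang [-0.002, 0.0, 0.005]
```

View pics/w2.png

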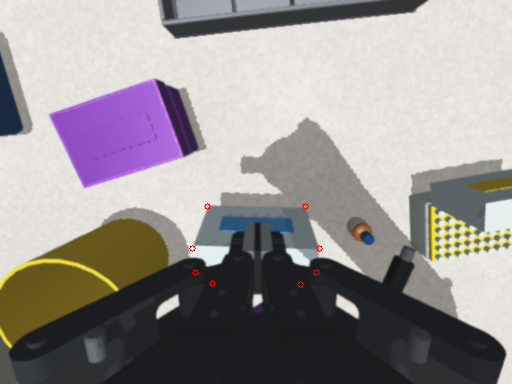

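The predicted corners sit on the lid: outer edge at row 248 and hinge side at row 207. The fingertips are centred behind it. Descending behind the lid, then pushing over.

Call:
{"op": "drive_tool", "data": {
  "deltas": [
    {"gripper": 255,"offset": [0.001,0,0.05],"angular": [0,0,0]},
    {"gripper": 255,"offset": [0.001,0,0.09],"angular": [0,0,0]},
    {"gripper": 255,"offset": [0.001,0,0.112],"angular": [0,0,0]},
    {"gripper": 255,"offset": [-0.009,0,0.112],"angular": [0,0,0]},
    {"gripper": 255,"offset": [-0.019,0,0.112],"angular": [0,0,0]}
  ]
}}

```text
t: 6.3
eef_pos: [0.6354, 0.2781, 0.1957]
tool_rot: [0.0, 0.999, -0.054, 0.0]
contact_force: [-0.1, -0.3, 1.4]
gripper_width: -0.0
grasp_force: 0.0
```

Call:
{"op": "drive_tool", "data": {
  "deltas": [
    {"gripper": 255,"offset": [-0.007,0,0],"angular": [0,0,0]},
    {"gripper": 255,"offset": [-0.014,0,0],"angular": [0,0,0]},
    {"gripper": 255,"offset": [-0.021,0,0],"angular": [0,0,0]},
    {"gripper": 255,"offset": [-0.028,0,0],"angular": [0,0,0]},
    {"gripper": 255,"offset": [-0.035,0,0],"angular": [0,0,0]}
  ]
}}

```text
t: 6.8
eef_pos: [0.6005, 0.2838, 0.1956]
tool_rot: [-0.0, 0.999, -0.052, 0.001]
contact_force: [0.7, 0.9, 0.8]
gripper_width: 0.002
grasp_force: 0.5
```

Call:
{"op": "drive_tool", "data": {
  "deltas": [
    {"gripper": 255,"offset": [-0.008,0,0],"angular": [0,0,0]},
    {"gripper": 255,"offset": [-0.016,0,0],"angular": [0,0,0]},
    {"gripper": 255,"offset": [-0.024,0,0],"angular": [0,0,0]},
    {"gripper": 255,"offset": [-0.032,0,0],"angular": [0,0,0]},
    {"gripper": 255,"offset": [-0.04,0,0],"angular": [0,0,0]}
  ]
}}

```text
t: 7.3
eef_pos: [0.5601, 0.2877, 0.1948]
tool_rot: [0.0, 0.999, -0.052, -0.0]
contact_force: [0.4, 0.1, -0.9]
gripper_width: -0.001
grasp_force: 0.2
```

Run:
```python
from h import *
cv2.imwrite("pics/s2.png",cv2.resize(optics.read_camera("scene")[90:180,260:380],(800,600),interpolation=cv2.INTER_CUBIC))
```

```text
(no output)
```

View pics/s2.png

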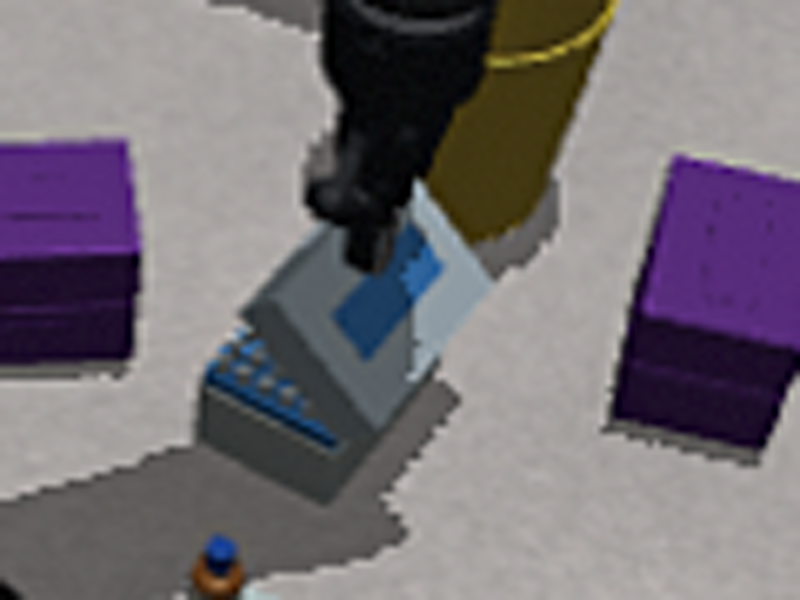

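The lid is folding over (about 0.65 rad), with the fingertips on its outer face at (365,255) and the box unmoved. Next: forward and down.

Call:
{"op": "drive_tool", "data": {
  "deltas": [
    {"gripper": 255,"offset": [-0.008,0,0.002],"angular": [0,0,0]},
    {"gripper": 255,"offset": [-0.016,0,0.006],"angular": [0,0,0]},
    {"gripper": 255,"offset": [-0.022,0,0.012],"angular": [0,0,0]},
    {"gripper": 255,"offset": [-0.026,0,0.018],"angular": [0,0,0]},
    {"gripper": 255,"offset": [-0.028,0,0.024],"angular": [0,0,0]}
  ]
}}

```text
t: 7.85
eef_pos: [0.5323, 0.2908, 0.1702]
tool_rot: [0.0, 0.999, -0.052, -0.0]
contact_force: [0.4, 0.3, -0.0]
gripper_width: 0.004
grasp_force: 0.3
```

Call:
{"op": "drive_tool", "data": {
  "deltas": [
    {"gripper": 255,"offset": [0,0,0.003],"angular": [0,0,0]},
    {"gripper": 255,"offset": [0,0,0.006],"angular": [0,0,0]},
    {"gripper": 255,"offset": [0,0,0.008],"angular": [0,0,0]},
    {"gripper": 255,"offset": [0,0,0.008],"angular": [0,0,0]}
  ]
}}

```text
t: 8.25
eef_pos: [0.5332, 0.2905, 0.1626]
tool_rot: [0.0, 0.999, -0.052, -0.0]
contact_force: [-0.1, -0.1, 0.3]
gripper_width: -0.001
grasp_force: 0.0
```

Call:
{"op": "drive_tool", "data": {
  "deltas": [
    {"gripper": 255,"offset": [0,0,0.002],"angular": [0,0,0]},
    {"gripper": 255,"offset": [0,0,0.004],"angular": [0,0,0]},
    {"gripper": 255,"offset": [0,0,0.004],"angular": [0,0,0]}
  ]
}}

```text
t: 8.55
eef_pos: [0.533, 0.2906, 0.1587]
tool_rot: [0.0, 0.999, -0.052, -0.0]
contact_force: [0.4, 0.6, 0.1]
gripper_width: 0.003
grasp_force: 0.0
```

Call:
{"op": "drive_tool", "data": {
  "deltas": [
    {"gripper": 255,"offset": [0,0,0.0015],"angular": [0,0,0]},
    {"gripper": 255,"offset": [0,0,0.003],"angular": [0,0,0]},
    {"gripper": 255,"offset": [0,0,0.003],"angular": [0,0,0]}
  ]
}}

```text
t: 8.85
eef_pos: [0.5331, 0.2908, 0.1575]
tool_rot: [0.0, 0.999, -0.052, 0.0]
contact_force: [-5.2, -2.4, 14.9]
gripper_width: 0.002
grasp_force: 6.9
```

Firm stop at tip height 85 mm, so the lid is shut. Rising and looking.

Call:
{"op": "drive_tool", "data": {
  "deltas": [
    {"gripper": 255,"offset": [0,0,-0.03],"angular": [0,0,0]},
    {"gripper": 255,"offset": [0,0,-0.07],"angular": [0,0,0]},
    {"gripper": 255,"offset": [-0.02,0,-0.12],"angular": [0,0,0]},
    {"gripper": 255,"offset": [-0.06,0,-0.15],"angular": [0,0,0]},
    {"gripper": 255,"offset": [-0.08,0,-0.15],"angular": [0,0,0]}
  ]
}}

```text
t: 9.35
eef_pos: [0.4528, 0.3011, 0.3107]
tool_rot: [-0.003, 0.999, -0.052, 0.003]
contact_force: [0.1, 0.8, -1.0]
gripper_width: -0.003
grasp_force: 0.0
```

Run:
```python
from h import *
im=optics.read_camera("scene")
h=.061;w=.08;p=[.5446,.2936,-.1037]
c=lambda x,y,ww,hh:cv2.resize(im[y:y+hh,x:x+ww],(400,300),interpolation=cv2.INTER_CUBIC)
raw=[c(280,108,80,60),c(180,240,128,96)]
for L,q in[([[sx*.0425,sy*h,.085] for sx in(-1,1) for sy in(-1,1)]+[[-.0425,-h,0]],p),([[x,y,.132] for x in(0,.17) for y in(-w,w)],[.5585,-.2959,.1066])]:
    for u in proj(W(q,L),"scene"): im[tuple(int(round(v)) for v in u[::-1])]=(0,0,255)
cv2.imwrite("pics/s3.png",np.vstack([np.hstack(raw),np.hstack([c(280,108,80,60),c(180,165,140,105)])]))
cv2.imwrite("pics/s3b.png",cv2.resize(im,(800,600)))
```

```text
(no output)
```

View pics/s3.png

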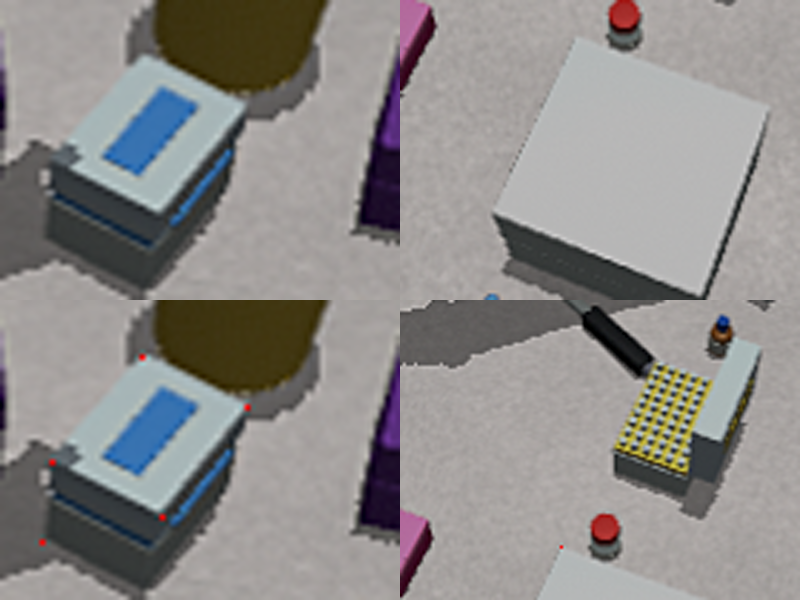

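View pics/s3b.png

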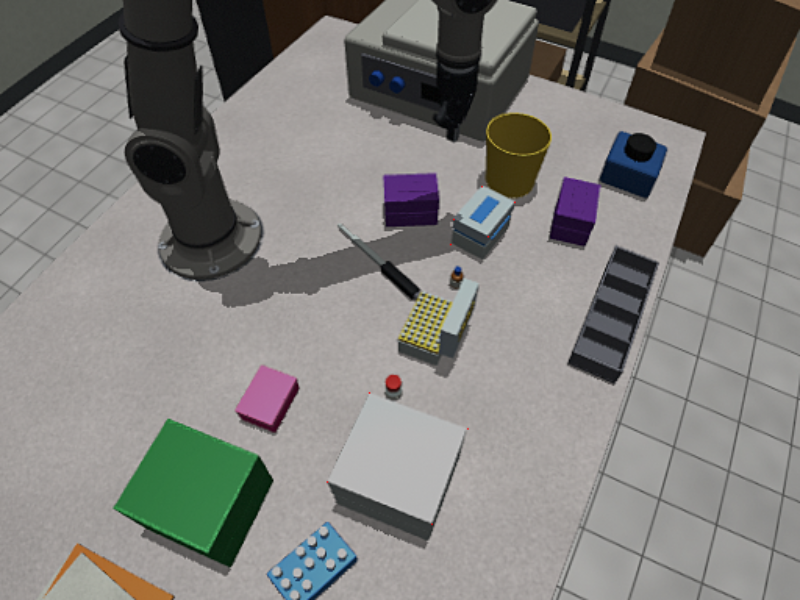

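The blue lid is shut flat, with its corners within about 1 px of the predicted shut ones. The box hasn't moved, the drawer is flush, and the yellow box is still open.

```bash
python3 -c "
from station import bot; print(bot.hand_in())"
```

```text
the job is handed in; nothing more can be done
None
```

The blue tip box lid is pressed shut, the pink drawer is flush in its cabinet, nothing else appears moved in the final image, and the job was handed in at about 9.4 s.

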